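Scoop the agate grinding ball into the mill jar

ROBOT

A 6-joint arm with a two-finger parallel gripper is mounted at the origin on a cart in front of the work surface, level with it; the furniture and walls round the work are solid. World frame = base frame: x ahead of the robot, y to its left, z up, the work surface at z = 0. Lengths are in mm, angles in rad, forces in N, time in s.
With the tool pointing down it reaches from about 400 to 925 mm from the base axis. Payload 12.5 kg.
Tool frame: the origin (TCP) lies midway between the tips of the shut fingers; the grasp point (between the pads) lies 19 mm behind it; z points along the fingers, y is the line along which they close (so a half turn about z gives the same grasp; the last joint's range is limited). The gripper opens to 95 mm and grips with 3 to 60 N. Pads are 20 mm wide; open, the fingers measure 119 mm over their backs; the gripper's body (75 mm by 180 mm) begins 59 mm behind the grasp point.
Start: joints at [-1.256, 0.491, 1.559, -0, 1.092, -0.106], TCP at [255.331, -570.485, 214.661] pointing down, gripper open.
Joint ranges: [-3.1, 3.1], [-0.84, 2.19], [0.05, 2.79], [-1.13, 4.28], [0.06, 2.93], [-2.69, 2.69]. Speed limits (rad/s): [2.22, 2.22, 2.79, 3.14, 3.14, 3.14].

INTERFACE

Orientations are given as [roll, pitch, yaw] about the fixed x, y, z axes, in that order (R = Rz(yaw) Ry(pitch) Rx(roll)).
In Python, from cell import state, viewer, env, models gives the robot as it stands. The module is installed in compiled form; this text tells all that it offers.
- The arm moves only by the tool arm_command, never from a script. Its argument "rows" is a list of rows, each a list of 2 entries, a list of its own where there are three numbers: the shift along the tool's x, y, z normalised to -1 to 1, where 1 is 0.25 m, then the turn about the tool's z normalised to -1 to 1, where 1 is pi rad. A call has exactly 5 rows; each row shifts and turns the commanded pose from where the row before left it, along the tool's axes as they then stand; what a row does not reach is not made up. A row lasts 1/10 s, in which the tool goes at most 50 mm and 8.59 degrees, less where a joint would pass 70% of its speed; a pose out of reach is approached as far as the arm can. A call with a number of a shift or a turn outside -1 to 1 is refused whole. A call with a gripper value outside its range is refused whole. "claw" is the opening, from 0 (shut) to 1 (fully open), set as the call begins (left out, the last holds). The fingers move at their own pace and stop on an object; the grip force is fixed at half the most. Time passes only in rows, so rows that do not move let the fingers close, or fill a call up. It gives the time, the measured TCP pose, the force, the opening and the grip force at its end, in the units of the state.
- state(): the state, without advancing time (a new reading comes with each control period).
- viewer.read_camera(name): name is "side" or "top"; returns (picture, depth): 384x512x3 uint8, red, green, blue; 384x512 float32, mm along the optical axis (not along the pixel's ray), 0 where there is no reading.
- viewer.get_calibration(name): a dict with "camera_matrix" (3x3 intrinsics, pixels), "world_to_cam" (4x4, takes a point from world to camera coordinates). Camera axes: x right, y up, looking along -z (the intrinsics and any distortion apply to the point x, -y, -z); pixel columns grow to the right and rows downward; lengths in mm; the calibration is good to about 2 mm. A picture is of the moment at which its call begins. get_calibration takes no time and is no camera call.
- env.job_done(): hands the job in; it is judged then, once.
Trained networks look in the newest picture that a camera, given by its name, has taken for a name from the list of things; names that differ only in an ending like _2 or _b are one class to them, and where a whole thing is asked for, a point or a joint stands for the part that bears it (a point fixed in the world has none). Each returns a list of dicts, best first, with "confidence" (0 to 1); they miss things now and then, are a little off and sometimes report something else, mostly with a low value. They report only what shows in the picture. A call takes as long as a camera call. They do not tell look-alikes from the thing itself.
- models.search_frame(camera, label): "position" ([x, y, z] in mm, in world coordinates, good to about 4 mm: the middle of the surface that is visible of it).
- models.mark_of(camera, label): "position" ([x, y, z] in mm, in world coordinates, good to about 4 mm: a listed point, or the origin of a listed thing).
The state is a dict: "t": time; "joints": joint angles; "qvel": joint speeds; "tau": joint torques, N m; "eef_pos": TCP position; "tcp_rot": TCP orientation; "ft_force": force on the tool from outside, world axes, zero at the start; "moment": the same for the moment, N m; "opening": opening from 0.0 (shut) to 1.0 (fully open); "grip_force": force on a finger pad.
Only numpy, scipy, OpenCV 4.12 (cv2) and the standard library are available. Lean on these libraries where they do the work, as an engineer would, in place of code of your own. Each camera call takes 0.05 s, during which the arm holds its last target. There are 200 camera calls.

TASK

Load the brown agate ball into the open steel grinding jar with the loop scoop: take the scoop by its black upright grip, slide its wire loop under the brown ball in the tray so that the ball sits in the loop, lift it out and tip it into the jar from close above the rim. The balls are clean, so never touch any of them with the gripper; leave the white and the grey ball in the tray and the jar where it stands. Then stand the scoop upright on the bare worktop and let go.

Things in the scene. Friction and masses are not known exactly. Their poses are not given: they have to be found in the camera images.
- tray: Fixed grey tray with three bays along its x (x away from the robot, y left), open at the front (-x) end. Origin: underside, on the middle bay's axis. Floor top 6 mm above the worktop, x -71 to +53 mm, 184 mm wide. Bays are 52 mm wide inside, axes at y +58, 0, -58 mm, between teal ribs 6 mm thick, 12 mm high. At the start each holds one ball, centred at x -5 to +15 mm.
- bay1 (a point): Home place in the middle bay: on the floor (x = +20 mm in the tray's frame), under the centre of a ball pushed fully against the shallow V of ribs that closes the bay's far end and centres the ball. The loop scoop is pushed along the floor to bring its loop's centre here. Same axes as the tray.
- scoop_grip (a point): Grasp point on the loop scoop, 55 mm above its sole, in the middle of its upright grip: a black bar with a yellow band, 34 mm long (x), 14 mm thick (y), 7 to 86 mm above the sole. x points ahead to the loop, y left, z up. The scoop (120 g) stands loose on two wire runners, 36 mm wide over all, reaching 32 mm behind this point.
- scoop_loop (a point): Centre of the loop, a flat ring of 4 mm wire lying on the sole plane, 25 mm across; 50 mm ahead of the grip point, 53 mm below it. Pushed along the floor under a ball at the V, the front wire slips under it and the ball drops into the ring, its centre 19 mm above this point. It holds one ball: stays in up to 25 degrees tilt, rolls out over the front from about 35.
- jar_rim (a point): Centre of the mouth of the open steel grinding jar, level with its rim: round, 110 mm outside, 98 mm inside, 60 mm tall, inner floor 8 mm above the worktop. 0.9 kg, standing loose on the worktop.
- bay0 (a point): Home place in the left (+y) bay: as bay1.
- bay2 (a point): Home place in the right (-y) bay: as bay1.
- ball_brown_center (a point): Centre of the red-brown agate grinding ball, a smooth sphere 40 mm in diameter, about 90 g. The one to load. It starts on the floor of one of the tray's bays (any of the three) and rolls freely when pushed.
- ball_white_center (a point): Centre of the white ceramic grinding ball, a smooth sphere 40 mm in diameter, about 90 g. It stays in the tray. It starts on the floor of one of the tray's bays (any of the three) and rolls freely when pushed.
- ball_grey_center (a point): Centre of the dark grey ceramic grinding ball, a smooth sphere 40 mm in diameter, about 90 g. It stays in the tray. It starts on the floor of one of the tray's bays (any of the three) and rolls freely when pushed.
Not all that is in view belongs to the job. There is more than one size of the part that bears scoop_grip; the job needs the middle-sized.

How it is judged:
By the outcome, as a careful person would: the job done as asked, in the order asked, and still so for the second after the job is handed in, with the robot touching nothing.
It also fails if it takes over 64 s, if anything falls off the work surface, if the arm or the gripper's body presses on something with over 40 N, if the wrist force passes 120 N, or if a joint passes its speed limit or range.

## Working session

There is one attempt and no reset: what is moved stays moved. The work goes in short steps, Python scripts to look and compute and a tool call to move; the robot and the scene stay as the last step left them, time stands still between calls to the robot, and variables do not carry over. Pictures are saved under pics/ and viewed, at most 14 in all, crops included, and the job is handed in when it is done.

Besides the shell and the picture viewer there is one more tool, called as name(argument=value, ...), one argument or row to a line, values as JSON. arm_command: Moves the arm, as the interface text tells. Scaled input: -1 to 1 covers 0.25 m each way for a shift and pi rad each way for a turn. Its arguments: {"type":"object","properties":{"rows":{"type":"array","items":{"type":"array"}},"claw":{"type":"number"}},"required":["rows"]}

```bash
mkdir -p pics
cat > h.py <<'E'
import numpy as np, cv2
from cell import state, viewer, env, models
def shot(cam,name):
    p,d=viewer.read_camera(cam); cv2.imwrite(f'pics/{name}.png',p[:,:,::-1]); np.save(f'pics/{name}.npy',d); return p,d
def world(cam,u,v,d):
    c=viewer.get_calibration(cam);K=np.array(c['camera_matrix']);T=np.linalg.inv(np.array(c['world_to_cam']))
    x=(u-K[0,2])/K[0,0]*d;y=(v-K[1,2])/K[1,1]*d
    o=np.ones_like(x); P=np.stack([x,-y,-d*o,o],-1)
    return (P@T.T)[...,:3]
def cloud(cam,d):
    v,u=np.mgrid[0:384,0:512]; return world(cam,u.astype(float),v.astype(float),d)
E
python3 - <<'E'
from h import *
s=state();print({k:np.round(v,3) for k,v in s.items()})
a=shot('top','t0')[0];b=shot('side','s0')[0]
cv2.imwrite('pics/both.png',np.vstack([np.hstack([a,b])])[:,:,::-1])
for c in('top','side'):
  for l in('tray','scoop_grip','scoop_loop','jar_rim','bay1','ball_brown_center','ball_white_center','ball_grey_center'):
    print(c,l,[(np.round(r['position']).tolist(),round(r['confidence'],2)) for r in models.mark_of(c,l)[:4]])
print(viewer.get_calibration('top'))
E
```

```text
{'t': np.float64(0.0), 'joints': array([-1.256,  0.492,  1.559, -0.   ,  1.092, -0.106]), 'qvel': array([ 0.001,  0.001, -0.   , -0.   ,  0.001, -0.002]), 'tau': array([ 1.0000e-03, -6.1265e+01, -2.5818e+01,  6.9000e-02,  4.8000e-02,
       -0.0000e+00]), 'eef_pos': array([ 255.221, -570.241,  214.057]), 'tcp_rot': array([-3.14 , -0.   ,  0.421]), 'ft_force': array([ 0.958,  0.164, -0.462]), 'moment': array([-0.007,  0.009, -0.035]), 'grip_force': np.float64(0.0), 'opening': np.float64(1.001)}
top tray [([574.0, -51.0, 1.0], 0.74)]
top scoop_grip [([786.0, -29.0, 78.0], 0.81), ([470.0, -258.0, 56.0], 0.73), ([413.0, -101.0, 38.0], 0.49)]
top scoop_loop [([813.0, 40.0, -2.0], 0.93), ([515.0, -242.0, 1.0], 0.66), ([438.0, -84.0, 2.0], 0.46)]
top jar_rim []
top bay1 [([598.0, -103.0, 9.0], 0.97), ([592.0, -47.0, 6.0], 0.96), ([583.0, 12.0, 7.0], 0.86)]
top ball_brown_center []
top ball_white_center [([593.0, -107.0, 25.0], 0.43)]
top ball_grey_center [([584.0, -52.0, 23.0], 0.56)]
side tray [([571.0, -53.0, 4.0], 0.69)]
side scoop_grip [([789.0, -33.0, 80.0], 0.87), ([472.0, -258.0, 53.
[... 245 characters left out ...]
0], 0.69)]
side ball_brown_center [([573.0, 11.0, 24.0], 0.66)]
side ball_white_center [([594.0, -102.0, 24.0], 0.7)]
side ball_grey_center [([578.0, -46.0, 24.0], 0.6)]
{'camera_matrix': array([[444.59346773,   0.        , 250.27286535],
       [  0.        , 444.59346773, 201.18898258],
       [  0.        ,   0.        ,   1.        ]]), 'world_to_cam': array([[ 5.37535570e-02, -9.98548291e-01,  3.44478696e-03,
        -4.27909640e+01],
       [ 9.78472205e-01,  5.33605815e-02,  1.99360958e-01,
        -6.00334802e+02],
       [-1.99255359e-01, -7.34573231e-03,  9.79920069e-01,
        -1.15395804e+03],
       [ 0.00000000e+00,  0.00000000e+00,  0.00000000e+00,
         1.00000000e+00]])}
```

View pics/t0.png

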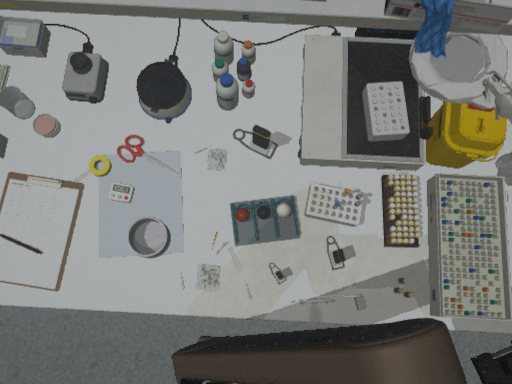

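View pics/s0.png

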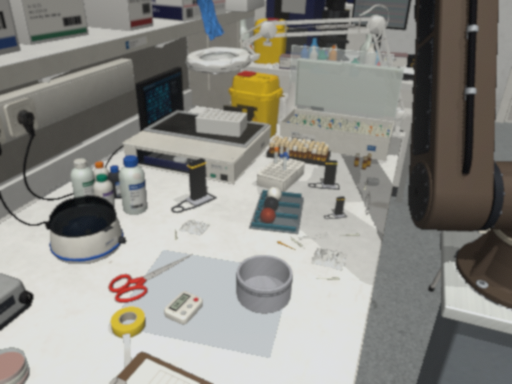

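The three scoops stand at (413,−101), (471,−258) and (787,−30). The 55 mm grip height marks the one at (471,−258) (top px 335,253) as the middle-sized. The brown ball is in the left bay (top px 243,214) and the jar is at (499,262). Next I refine these positions.

Run:
```python
from h import *
p=cv2.imread('pics/t0.png');d=np.load('pics/t0.npy');C=cloud('top',d)
def sel(cx,cy,r,z0,z1): return (np.hypot(C[...,0]-cx,C[...,1]-cy)<r)&(C[...,2]>z0)&(C[...,2]<z1)&(d>0)
def rect(m):
    q=C[m];r=cv2.minAreaRect(q[:,:2].astype(np.float32));print(m.sum(),np.round(np.median(q,0),1),[np.round(x,1) for x in r])
for c in((471,-258),(413,-101)):
    m=sel(*c,60,20,120);print('z max',np.percentile(C[m][:,2],95));rect(m&(C[...,2]>np.percentile(C[m][:,2],90)-6))
m=sel(471,-258,90,-5,120)
hsv=cv2.cvtColor(p,cv2.COLOR_BGR2HSV)
dark=(hsv[...,2]<110)&m; print('dark low',np.round(C[dark&(C[...,2]<15)],0)[::2].tolist())
for n,c in(('brown',(574,11)),('grey',(580,-48)),('white',(594,-104))):
    m=sel(*c,25,30,60);q=C[m];
    f=lambda x:np.linalg.norm(q-x,axis=1)-20
    from scipy.optimize import least_squares
    print(n,m.sum(),least_squares(f,[*c,25],loss='soft_l1').x.round(1))
m=sel(499,262,75,50,75);q=C[m];r=np.hypot(*(q[:,:2]-[499,262]).T)
print('jar',np.median(q[:,2]));f=lambda x:np.hypot(*(q[:,:2]-x).T)-52
print(least_squares(f,[499,262],loss='soft_l1').x, cv2.minEnclosingCircle(q[:,:2].astype(np.float32)))
# tray ribs
m=sel(565,-50,130,12,24)&(hsv[...,0]>75)&(hsv[...,0]<110)&(hsv[...,1]>60);rect(m)
m=sel(565,-50,130,3,9)&(hsv[...,0]>75)&(hsv[...,0]<120)&(hsv[...,2]<150);rect(m)
a=cv2.resize(p[190:290,225:365],None,fx=5.5,fy=5.5,interpolation=cv2.INTER_CUBIC);cv2.imwrite('pics/crop1.png',a)
```

```text
z max 87.63055246581139
67 [ 466.3 -255.1   85.2] [array([ 466.6, -256.1]), array([33.1, 13.9]), np.float64(15.7)]
z max 60.06937175110079
28 [407.5 -97.3  56.5] [array([407.6, -98.7]), array([21.7,  8.8]), np.float64(36.8)]
dark low [[526.0, -237.0, 2.0], [526.0, -243.0, 1.0], [522.0, -234.0, 4.0], [524.0, -249.0, -0.0], [520.0, -248.0, 5.0], [517.0, -231.0, 3.0], [514.0, -231.0, 3.0], [511.0, -232.0, 3.0], [512.0, -252.0, 1.0], [508.0, -231.0, 4.0], [509.0, -248.0, 5.0], [509.0, -254.0, 5.0], [506.0, -232.0, 2.0], [506.0, -237.0, 2.0], [506.0, -244.0, -1.0], [506.0, -248.0, 5.0], [507.0, -257.0, 1.0], [503.0, -234.0, 4.0], [500.0, -232.0, 4.0], [501.0, -260.0, 4.0], [498.0, -233.0, -4.0], [499.0, -260.0, 2.0], [494.0, -232.0, 2.0], [496.0, -263.0, 2.0], [491.0, -234.0, 9.0], [495.0, -291.0, 0.0], [489.0, -235.0, 5.0], [492.0, -285.0, 2.0], [485.0, -234.0, 8.0], [487.0, -257.0, 5.0], [484.0, -233.0, -2.0], [484.0, -251.0, 8.0], [480.0, -235.0, 2.0], [478.0, -235.0, 2.0], [475.0, -235.0, 3.0], [472.0, -236.0, -2.0], [475.0, -281.0, -3.0], [470.0, -249.0, 6.0], [472.0, -291.0, 1.0], [
[... 217 characters left out ...]
0], [449.0, -277.0, 2.0], [445.0, -247.0, 2.0], [442.0, -246.0, 6.0], [444.0, -277.0, 4.0], [440.0, -248.0, -1.0], [441.0, -267.0, -3.0], [441.0, -273.0, -1.0], [437.0, -248.0, -3.0], [437.0, -256.0, -1.0], [437.0, -260.0, 7.0], [434.0, -247.0, 3.0], [434.0, -252.0, 4.0], [387.0, -282.0, -2.0], [384.0, -279.0, 1.0]]
brown 151 [568.9  10.6  25.5]
grey 145 [579.6 -48.6  25.8]
white 149 [ 589.  -104.    26.1]
jar 58.48332191453653
[490.8131609  261.21094864] ((491.25689697265625, 261.89117431640625), 55.627933502197266)
404 [582.8 -48.8  17.2] [array([561.5, -52. ]), array([109.6, 178.8]), np.float64(9.9)]
1359 [543.1 -54.2   5.8] [array([560.8, -52.5]), array([123.7, 184.5]), np.float64(10.6)]
```

View pics/crop1.png

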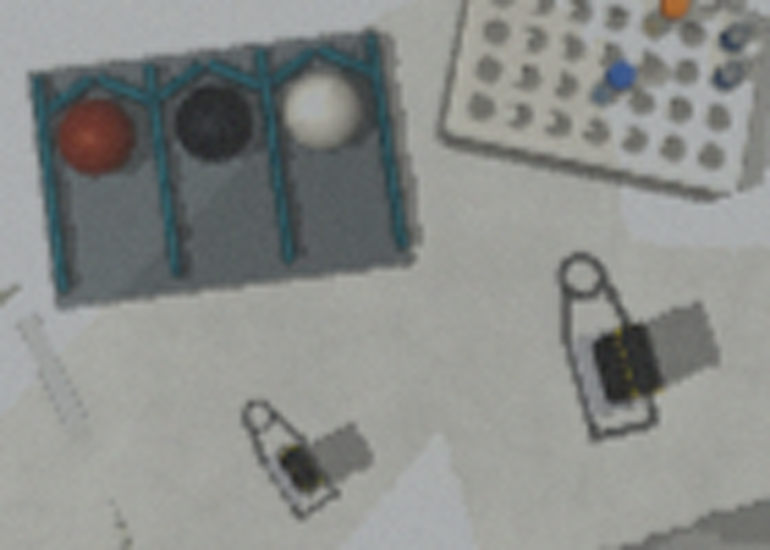

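arm_command(
  rows=[
    [[0.128,-0.08,0.03],0],
    [[0.128,-0.08,0.03],0],
    [[0.128,-0.08,0.03],0],
    [[0.128,-0.08,0.03],0],
    [[0.128,-0.08,0.03],0],
  ],
  claw=0.6,
)

```text
t: 1.4
eef_pos: [361.2, -412.6, 177.0]
tcp_rot: [3.141, -0.0, 0.421]
ft_force: [-0.3, 0.1, 0.4]
opening: 0.637
grip_force: 0.0
```

arm_command(
  rows=[
    [[0.128,-0.08,0.03],0],
    [[0.128,-0.08,0.03],0],
    [[0.128,-0.08,0.03],0],
    [[0.128,-0.08,0.02],0],
    [[0.12,-0.08,0],0.047],
  ],
)

```text
t: 1.9
eef_pos: [464.5, -256.5, 149.1]
tcp_rot: [-3.141, 0.001, 0.273]
ft_force: [0.5, -1.1, -0.4]
opening: 0.6
grip_force: 0.0
```

arm_command(
  rows=[
    [[0,0,0],0],
    [[0,0,0],0],
    [[0,0,0],0],
    [[0,0,0],0],
    [[0,0,0],0],
  ],
)

```text
t: 2.4
eef_pos: [463.5, -258.8, 149.7]
tcp_rot: [3.141, -0.0, 0.273]
ft_force: [0.3, -0.6, -0.3]
opening: 0.602
grip_force: 0.0
```

arm_command(
  rows=[
    [[0.031,-0.008,0.114],0],
    [[0,0,0.114],0],
    [[0,0,0.114],0],
    [[0,0,0.113],0],
    [[0,0,0],0],
  ],
)

```text
t: 2.9
eef_pos: [469.3, -253.6, 33.2]
tcp_rot: [-3.138, 0.003, 0.273]
ft_force: [-0.2, -0.2, 1.1]
opening: 0.599
grip_force: 0.0
```

arm_command(
  rows=[
    [[0,0,0],0],
    [[0,0,0],0],
    [[0,0,0],0],
    [[0,0,0],0],
    [[0,0,0],0],
  ],
  claw=0,
)

```text
t: 3.4
eef_pos: [471.0, -254.1, 36.5]
tcp_rot: [3.141, -0.001, 0.273]
ft_force: [0.1, 0.0, 0.0]
opening: 0.237
grip_force: 0.0
```

arm_command(
  rows=[
    [[0,0,0],0],
    [[0,0,0],0],
    [[0,0,-0.04],0],
    [[0,0,-0.08],0],
    [[0,0,-0.08],0],
  ],
)

```text
t: 3.9
eef_pos: [470.6, -253.8, 86.7]
tcp_rot: [-3.141, 0.001, 0.273]
ft_force: [0.3, -0.6, -1.2]
opening: 0.143
grip_force: 30.0
```

Run:
```python
from h import *
a=shot('side','s1')[0];s=state();print(s['eef_pos'],s['opening'],s['grip_force'])
c=viewer.get_calibration('side');K=c['camera_matrix'];q=np.array(c['world_to_cam'])@[470,-254,40,1];u=K[0,2]+K[0,0]*q[0]/-q[2];v=K[1,2]-K[1,1]*q[1]/-q[2];print(u,v)
u,v=int(u),int(v);y0,x0=max(v-60,0),max(u-80,0)
cv2.imwrite('pics/c2.png',cv2.resize(a[y0:y0+120,x0:x0+150][:,:,::-1],None,fx=4,fy=4))
```

```text
[ 471.66785641 -254.53320448   89.66334889] 0.14773130945340218 29.999187290668488
328.8904492874201 173.96951322346732
```

View pics/c2.png

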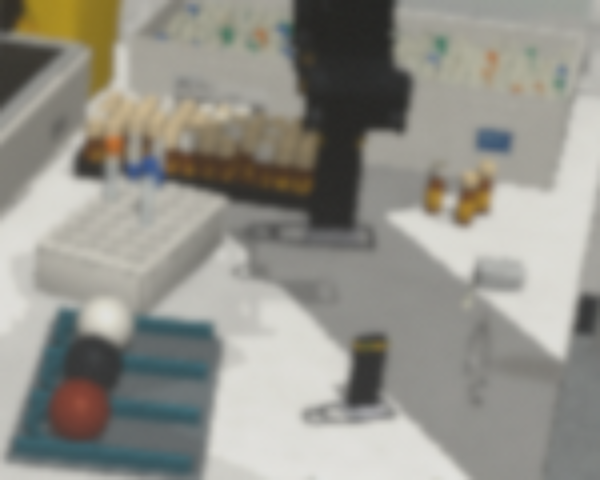

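arm_command(
  rows=[
    [[0,0,0],0.0287],
    [[0.029,-0.16,0],0],
    [[0.029,-0.16,0],0],
    [[0.029,-0.16,0],0],
    [[0.029,-0.16,0],0],
  ],
)

```text
t: 4.45
eef_pos: [469.9, -90.0, 86.0]
tcp_rot: [3.142, -0.0, 0.182]
ft_force: [-0.3, 0.9, -1.8]
opening: 0.149
grip_force: 30.0
```

arm_command(
  rows=[
    [[0.029,-0.16,0],0],
    [[0.029,-0.16,0.04],0],
    [[0,0,0.04],0],
    [[0,0,0.02],0],
    [[0,0,0],0],
  ],
)

```text
t: 4.95
eef_pos: [469.8, -10.8, 60.3]
tcp_rot: [-3.141, 0.001, 0.182]
ft_force: [-0.6, -0.6, -1.5]
opening: 0.149
grip_force: 30.0
```

Run:
```python
from h import *
p,d=shot('top','t1');C=cloud('top',d);s=state();print(s['eef_pos'],s['tcp_rot'])
from scipy.optimize import least_squares
m=(np.hypot(C[...,0]-569,C[...,1]-10)<25)&(C[...,2]>30)&(C[...,2]<60);q=C[m]
print(least_squares(lambda x:np.linalg.norm(q-x,axis=1)-20,[569,10,25],loss='soft_l1').x)
cv2.imwrite('pics/c3.png',cv2.resize(p[180:270,205:325][:,:,::-1],None,fx=6,fy=6,interpolation=cv2.INTER_CUBIC))
```

```text
[469.94574121 -11.04347     60.69372481] [-3.14152037e+00  5.45295667e-04  1.81761704e-01]
[568.09222458  10.57278773  25.92500567]
```

View pics/c3.png

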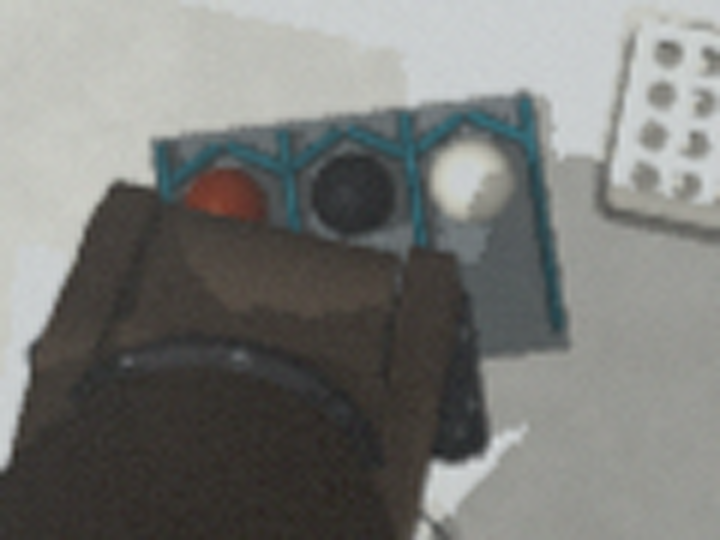

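arm_command(
  rows=[
    [[0,0,0.04],0],
    [[0,0,0.024],0],
    [[0,0,0.008],0],
    [[0,0,0.004],0],
    [[0,0,0],0],
  ],
)

```text
t: 5.5
eef_pos: [469.7, -10.5, 42.1]
tcp_rot: [3.141, 0.0, 0.183]
ft_force: [-3.1, -2.5, 6.3]
opening: 0.146
grip_force: 30.0
```

Run:
```python
from h import *
a=shot('side','s2')[0];s=state();print(s['eef_pos'],s['ft_force'])
cv2.imwrite('pics/c4.png',cv2.resize(a[165:245,235:345][:,:,::-1],None,fx=7,fy=7,interpolation=cv2.INTER_CUBIC))
```

```text
[469.65306709 -10.52813613  42.12823887] [-3.02782149 -3.21172119  5.76551447]
```

View pics/c4.png

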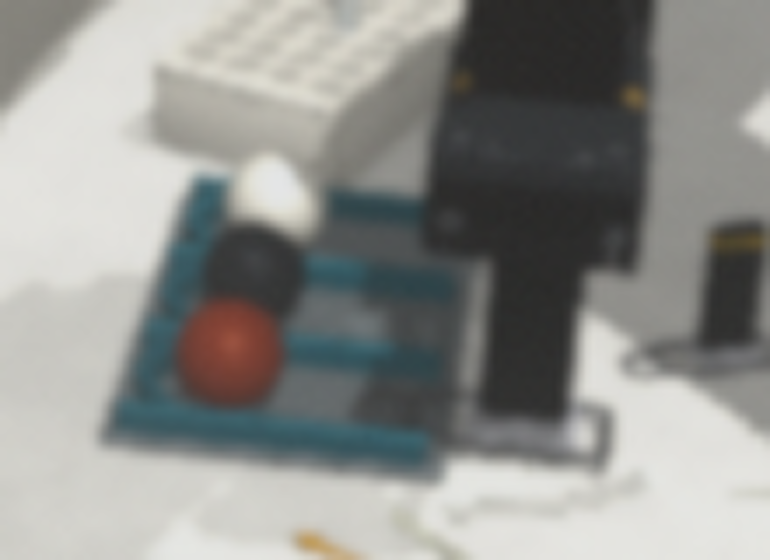

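Run:
```python
from h import *
c=viewer.get_calibration('side');K=c['camera_matrix'];W=np.array(c['world_to_cam'])
def pj(p):
    q=W@[*p,1];return [round(((K[0,2]+K[0,0]*q[0]/-q[2])-235)*7),round(((K[1,2]-K[1,1]*q[1]/-q[2])-165)*7)]
s=state();e=s['eef_pos'];cy,sy=np.cos(.183),np.sin(.183)
def sc(x,y,z): return e+[x*cy-y*sy,x*sy+y*cy,z-36-0]
def tr(x,y,z): return [569.8+x*cy-y*sy,-50.9+x*sy+y*cy,z]
print('tail L,R',pj(sc(-37,18,2)),pj(sc(-37,-18,2)),'loop c',pj(sc(45.5,0,2)))
for n,p in dict(floorL=(-71,92,6),floorR=(-71,-92,6),ribL=(-57,87,18),backL=(53,92,6),ball=(10,60,46)).items(): print(n,pj(tr(*p)))
d=np.load('pics/s2.npy');C=cloud('side',d);p=cv2.imread('pics/s2.png').astype(int)
m=(C[...,0]>410)&(C[...,0]<530)&(C[...,1]>-30)&(C[...,1]<45)&(C[...,2]<14)&(C[...,2]>-2)&(p.max(2)<90)&(d>0)
print(np.c_[C[m].round(),p.max(2)[m]].astype(int).tolist())
```

```text
tail L,R [613, 458] [617, 404] loop c [385, 405]
floorL [447, 469]
floorR [484, 219]
ribL [411, 428]
backL [98, 430]
ball [235, 301]
[[529, -24, 13, 89], [527, -28, 10, 83], [524, -24, 14, 80], [520, -29, 12, 76], [530, -28, 7, 87], [525, -29, 8, 75], [522, -29, 8, 75], [519, -28, 10, 74], [516, -28, 10, 74], [513, -25, 13, 74], [511, -28, 11, 74], [529, -26, 5, 88], [527, -27, 5, 78], [521, -27, 6, 74], [519, -30, 5, 73], [513, -27, 8, 73], [528, -21, 5, 84], [525, -22, 5, 76], [523, -24, 5, 72], [520, -22, 7, 72], [518, -25, 5, 73], [515, -25, 6, 73], [513, -26, 6, 74], [511, -29, 5, 73], [526, -15, 7, 81], [524, -18, 5, 71], [522, -22, 3, 69], [519, -21, 5, 69], [516, -18, 7, 70], [515, -22, 5, 71], [512, -22, 6, 71], [510, -25, 5, 70], [508, -28, 3, 68], [505, -28, 4, 68], [503, -28, 4, 69], [500, -27, 6, 69], [497, -27, 6, 75], [526, -8, 8, 86], [524, -10, 6, 75], [522, -9, 8, 68], [519, -11, 7, 67], [517, -12, 7, 68], [514, -11, 8, 67], [511, -9, 10, 67], [510, -14, 8, 67], [508, -16, 7, 66], [504, -13, 10, 67], [503, -18, 7, 66], [500, -17, 9, 66], [498, -20, 7, 67], [496, -22
[... 630 characters left out ...]
75], [517, -4, 3, 74], [514, 0, 6, 73], [512, -3, 5, 71], [509, -4, 5, 67], [506, 1, 9, 65], [503, -1, 8, 66], [503, -9, 4, 70], [500, -9, 4, 75], [498, -12, 3, 74], [495, -9, 5, 77], [493, -13, 3, 87], [479, -7, 11, 85], [477, -8, 10, 78], [474, -5, 13, 75], [472, -6, 13, 76], [467, -6, 14, 77], [518, 11, 9, 87], [517, 8, 7, 85], [513, 12, 10, 83], [510, 13, 12, 79], [509, 7, 9, 76], [507, 7, 9, 71], [505, 4, 8, 68], [503, 0, 6, 69], [502, -5, 3, 72], [499, -3, 5, 75], [496, -4, 5, 76], [494, -3, 6, 79], [503, 9, 8, 86], [501, 8, 8, 86], [499, 6, 8, 85], [496, 6, 8, 78], [495, 1, 5, 76], [493, -2, 4, 78], [495, 10, 8, 89], [493, 7, 7, 81], [490, 10, 9, 80], [489, 5, 6, 86], [491, 7, 4, 88]]
```

arm_command(
  rows=[
    [[0.028,0,0],0],
    [[0.028,0,0],0],
    [[0.024,0,0],0],
    [[0.016,0,0],0],
    [[0.012,0,0],0],
  ],
)

```text
t: 6.05
eef_pos: [495.5, -5.4, 42.2]
tcp_rot: [-3.141, 0.002, 0.183]
ft_force: [-7.9, -1.5, 11.7]
opening: 0.147
grip_force: 30.0
```

arm_command(
  rows=[
    [[0.016,0,0],0],
    [[0.016,0,0],0],
    [[0.016,0,0],0],
    [[0.016,0,0],0],
    [[0.016,0,0],0],
  ],
)

```text
t: 6.55
eef_pos: [514.1, -1.8, 42.3]
tcp_rot: [-3.141, 0.004, 0.183]
ft_force: [-14.5, -2.1, 17.0]
opening: 0.15
grip_force: 30.0
```

arm_command(
  rows=[
    [[0.016,0,0],0],
    [[0.016,0,0],0],
    [[0.016,0,0],0],
    [[0.012,0,0],0],
    [[0,0,0],0],
  ],
)

```text
t: 7.05
eef_pos: [530.5, 1.0, 42.2]
tcp_rot: [-3.141, 0.001, 0.183]
ft_force: [-3.2, -0.2, 6.8]
opening: 0.148
grip_force: 30.0
```

```bash
cat > ball.py <<'E'
from h import *
import sys
from scipy.optimize import least_squares
a,d=shot('side',sys.argv[1]);C=cloud('side',d);s=state();print(s['eef_pos'].round(1),s['ft_force'].round(1),s['t'])
h=cv2.cvtColor(a,cv2.COLOR_RGB2HSV);m=((h[...,0]<8)|(h[...,0]>172))&(h[...,1]>110)&(d>0)
e=s['eef_pos'];m&=(np.hypot(C[...,0]-e[0],C[...,1]-e[1])<120)
q=C[m];x=least_squares(lambda x:np.linalg.norm(q-x,axis=1)-20,np.median(q,0)-[0,0,10],loss='soft_l1').x
y=s['tcp_rot'][2];r=x-e;print('ball',m.sum(),x.round(1),'ahead',r[0]*np.cos(y)+r[1]*np.sin(y),'left',-r[0]*np.sin(y)+r[1]*np.cos(y),'up',r[2])
v,u=np.nonzero(m);u0,v0=max(0,int(u.mean())-60),max(0,int(v.mean())-50)
cv2.imwrite(f'pics/{sys.argv[1]}c.png',cv2.resize(a[v0:v0+90,u0:u0+120][:,:,::-1],None,fx=6,fy=6,interpolation=cv2.INTER_CUBIC))
E
python3 ball.py s3
```

```text
[530.5   1.   42.2] [-4.3  0.4  7.2] 7.1
ball 66 [573.1   9.2  27.3] ahead 43.44496890390245 left 0.2830405365120292 up -14.846636606522
```

arm_command(
  rows=[
    [[0,0,-0.016],0],
    [[0,0,-0.04],0],
    [[0,0,-0.06],0],
    [[0,0,-0.06],0],
    [[0,0,-0.03],0],
  ],
)

```text
t: 7.6
eef_pos: [531.3, 1.1, 94.9]
tcp_rot: [3.141, -0.002, 0.183]
ft_force: [0.1, 0.2, -2.5]
opening: 0.145
grip_force: 30.0
```

```bash
python3 ball.py s4
```

```text
[531.6   1.1  95.5] [ 0.7 -0.8 -1.1] 7.65
ball 107 [577.4   9.5  78.9] ahead 46.561050909803974 left -0.019171272356418356 up -16.5331162383345
```

View pics/s4c.png

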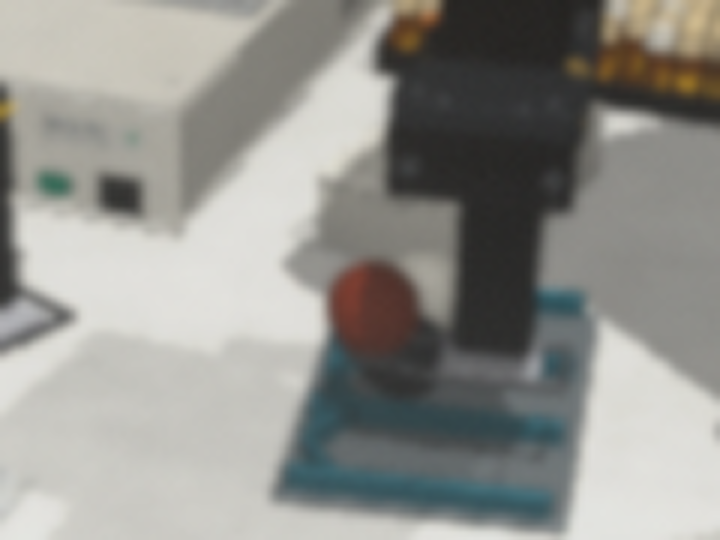

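arm_command(
  rows=[
    [[-0.006,-0.032,-0.032],0],
    [[-0.006,-0.064,-0.032],0],
    [[-0.006,-0.096,-0.032],0],
    [[-0.006,-0.12,-0.032],0],
    [[-0.006,-0.136,-0.032],0],
  ],
)

```text
t: 8.15
eef_pos: [502.2, 111.6, 133.7]
tcp_rot: [-3.142, 0.001, 0.182]
ft_force: [0.5, -0.0, -1.6]
opening: 0.146
grip_force: 30.0
```

arm_command(
  rows=[
    [[-0.006,-0.136,0],0],
    [[-0.006,-0.136,0],0],
    [[-0.006,-0.12,0],0],
    [[-0.006,-0.096,0],0],
    [[-0.006,-0.064,0],0],
  ],
)

```text
t: 8.65
eef_pos: [469.1, 246.7, 133.4]
tcp_rot: [-3.142, 0.001, 0.185]
ft_force: [-0.1, 0.5, -3.1]
opening: 0.145
grip_force: 30.0
```

arm_command(
  rows=[
    [[-0.003,-0.04,0],0],
    [[0,-0.012,0],0],
    [[0,0,0],0],
    [[0,0,0],0],
    [[0,0,0],0],
  ],
)

```text
t: 9.15
eef_pos: [467.7, 256.3, 133.3]
tcp_rot: [3.141, 0.0, 0.182]
ft_force: [0.7, -0.3, -2.3]
opening: 0.153
grip_force: 30.0
```

Run:
```python
import runpy,sys
sys.argv=['b','s5'];g=runpy.run_path('ball.py');C=g['C'];d=g['d'];np=g['np']
from scipy.optimize import least_squares
m=(np.hypot(C[...,0]-491,C[...,1]-262)<75)&(C[...,2]>54)&(C[...,2]<66)&(d>0)
q=C[m];print(m.sum(),np.median(q[:,2]))
r=least_squares(lambda x:np.hypot(*(q[:,:2]-x).T)-52,[491,262],loss='soft_l1');print(r.x)
```

```text
[467.7 256.3 133.3] [-0.5 -0.4 -2.7] 9.2
ball 133 [513.4 264.2 117.2] ahead 46.314961597058286 left -0.5361512118826619 up -16.180036952487086
411 57.88101937314855
[492.6790061 264.2303215]
```

View pics/s5c.png

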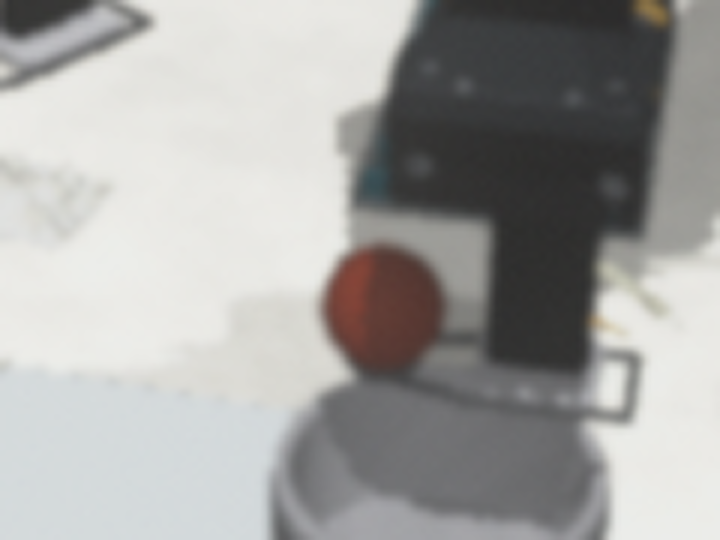

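arm_command(
  rows=[
    [[0.005,-0.008,0.02],0],
    [[0,0,0.04],0],
    [[0,0,0.04],0],
    [[0,0,0.028],0],
    [[0,0,0.012],0],
  ],
)

```text
t: 9.7
eef_pos: [468.0, 258.9, 97.1]
tcp_rot: [3.141, 0.002, 0.183]
ft_force: [-0.0, 0.4, -1.0]
opening: 0.144
grip_force: 30.0
```

arm_command(
  rows=[
    [[0,0,0.008],0],
    [[0,0,0.006],0],
    [[0.004,0,0.004],0],
    [[0,0,0],0],
    [[0,0,0],0],
  ],
)

```text
t: 10.2
eef_pos: [469.8, 259.4, 95.1]
tcp_rot: [-3.142, -0.002, 0.183]
ft_force: [-1.5, -1.4, 10.2]
opening: 0.146
grip_force: 30.0
```

arm_command(
  rows=[
    [[0.007,0,0.004],0],
    [[0.007,0,0.004],0],
    [[0.007,0,0.004],0],
    [[0.007,0,0.004],0],
    [[0.007,0,0.004],0],
  ],
)

```text
t: 10.7
eef_pos: [478.8, 261.0, 90.4]
tcp_rot: [-3.141, -0.002, 0.183]
ft_force: [-1.1, -2.4, 13.1]
opening: 0.147
grip_force: 30.0
```

```bash
python3 ball.py s6
```

```text
[479.  261.1  90.3] [-0.  -1.8 13.5] 10.75
ball 77 [516.6 266.8  70.7] ahead 38.0523658371562 left -1.1884619554251241 up -19.624705317335398
```

View pics/s6c.png

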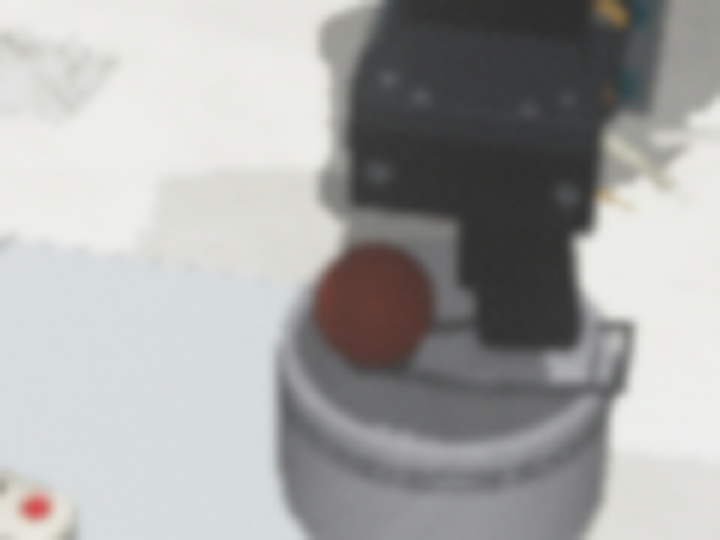

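arm_command(
  rows=[
    [[0.007,0,0.005],0],
    [[0.007,0,0.005],0],
    [[0.006,0,0.005],0],
    [[0.006,0,0.005],0],
    [[0.006,0,0.005],0],
  ],
)

```text
t: 11.25
eef_pos: [487.4, 262.7, 84.5]
tcp_rot: [-3.141, -0.004, 0.183]
ft_force: [1.2, -1.4, 14.8]
opening: 0.146
grip_force: 30.0
```

arm_command(
  rows=[
    [[0.006,0,0.006],0],
    [[0.006,0,0.006],0],
    [[0.006,0,0.006],0],
    [[0.005,0,0.006],0],
    [[0.005,0,0.006],0],
  ],
)

```text
t: 11.75
eef_pos: [495.0, 264.1, 77.2]
tcp_rot: [-3.141, -0.006, 0.183]
ft_force: [4.5, -0.8, 14.5]
opening: 0.143
grip_force: 30.0
```

```bash
python3 ball.py s7
```

```text
[495.1 264.2  77. ] [ 4.7 -0.9 13.5] 11.8
ball 105 [518.3 267.7  51.9] ahead 23.455403761828205 left -0.7864126170011114 up -25.11322358663994
```

arm_command(
  rows=[
    [[0.005,0,0.006],0],
    [[0.005,0,0.006],0],
    [[0.004,0,0.006],0],
    [[0.004,0,0.007],0],
    [[0.003,0,0.007],0],
  ],
)

```text
t: 12.3
eef_pos: [500.8, 265.3, 69.3]
tcp_rot: [-3.141, -0.007, 0.183]
ft_force: [6.6, 0.4, 14.1]
opening: 0.145
grip_force: 30.0
```

```bash
python3 ball.py s8
```

```text
[500.8 265.3  69.1] [ 5.7  0.3 12.7] 12.35
ball 84 [521.  268.9  42.2] ahead 20.454458930675912 left -0.03741322187878904 up -26.885110046193084
```

View pics/s8c.png

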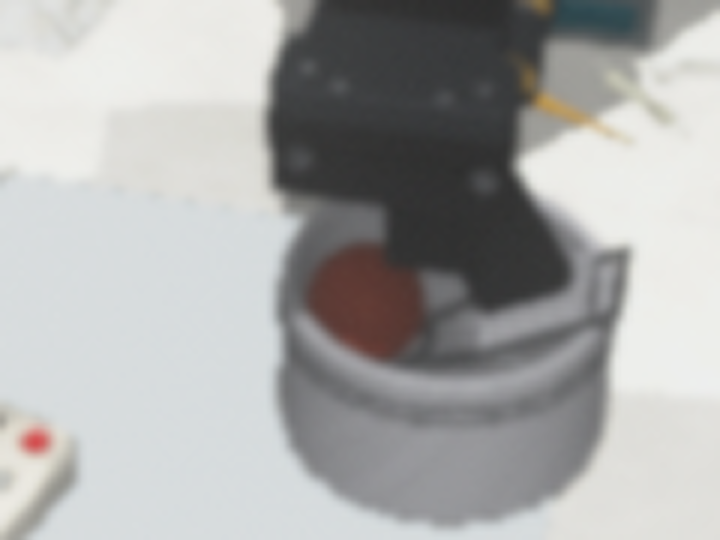

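arm_command(
  rows=[
    [[-0.004,0,-0.008],0],
    [[-0.01,0,-0.01],0],
    [[-0.012,0,-0.01],0],
    [[-0.012,0,-0.01],0],
    [[-0.012,0,-0.008],0],
  ],
)

```text
t: 12.85
eef_pos: [485.4, 262.3, 78.9]
tcp_rot: [3.142, -0.0, 0.183]
ft_force: [2.2, 0.5, -0.1]
opening: 0.147
grip_force: 30.0
```

```bash
python3 ball.py s9
```

```text
[484.8 262.2  79.1] [-0.8 -0.   5.5] 12.9
ball 60 [521.5 269.9  27.6] ahead 37.50529698738285 left 0.8559153577173948 up -51.473424372879975
```

arm_command(
  rows=[
    [[0,0,-0.03],0],
    [[0,0,-0.06],0],
    [[0,0,-0.08],0],
    [[0,0,-0.08],0],
    [[0,0,-0.08],0],
  ],
)

```text
t: 13.4
eef_pos: [485.0, 262.1, 161.9]
tcp_rot: [3.141, 0.002, 0.183]
ft_force: [0.4, 0.2, -1.4]
opening: 0.147
grip_force: 30.0
```

arm_command(
  rows=[
    [[0.04,0.05,0],0],
    [[0.073,0.093,0],0],
    [[0.073,0.093,0],0],
    [[0.073,0.093,0],0],
    [[0.073,0.093,0],0],
  ],
)

```text
t: 13.9
eef_pos: [587.1, 172.0, 160.0]
tcp_rot: [3.141, 0.002, 0.183]
ft_force: [-0.4, 0.6, -1.3]
opening: 0.149
grip_force: 30.0
```

arm_command(
  rows=[
    [[0.073,0.093,0],0],
    [[0.073,0.093,0],0],
    [[0.033,0.044,0.04],0],
    [[0,0,0.08],0],
    [[0,0,0.08],0],
  ],
)

```text
t: 14.4
eef_pos: [640.4, 124.5, 109.0]
tcp_rot: [-3.141, 0.002, 0.182]
ft_force: [-0.4, 0.0, -1.3]
opening: 0.149
grip_force: 30.0
```

Run:
```python
from h import *
a,d=shot('side','s10');s=state();print(s['eef_pos'],s['ft_force'],s['t'])
cv2.imwrite('pics/s10c.png',cv2.resize(a[120:320,130:330][:,:,::-1],None,fx=3,fy=3,interpolation=cv2.INTER_CUBIC))
```

```text
[638.73537707 124.65292341 105.55993019] [-1.98571065 -0.32262859 -4.68172451] 14.45
```

View pics/s10c.png

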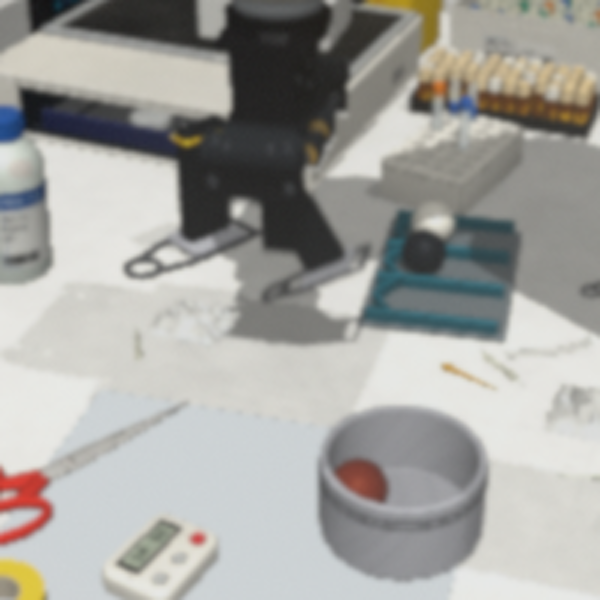

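arm_command(
  rows=[
    [[0,0,0.06],0],
    [[0,0,0.06],0],
    [[0,0,0.03],0],
    [[0,0,0.01],0],
    [[0,0,0],0],
  ],
)

```text
t: 14.95
eef_pos: [640.9, 125.3, 71.0]
tcp_rot: [3.141, 0.0, 0.183]
ft_force: [0.6, 0.0, -1.7]
opening: 0.148
grip_force: 30.0
```

arm_command(
  rows=[
    [[-0.004,0,0.008],0],
    [[-0.006,0,0.008],0],
    [[-0.006,0,0.006],0],
    [[-0.008,0,0.004],0],
    [[-0.008,0,0.004],0],
  ],
)

```text
t: 15.45
eef_pos: [632.9, 123.8, 63.6]
tcp_rot: [3.141, -0.0, 0.183]
ft_force: [-0.4, 0.0, -0.4]
opening: 0.142
grip_force: 30.0
```

arm_command(
  rows=[
    [[-0.008,0,0.008],0],
    [[-0.012,0,0.008],0],
    [[-0.016,0,0.008],0],
    [[-0.02,0,0.008],0],
    [[-0.02,0,0.008],0],
  ],
)

```text
t: 15.95
eef_pos: [613.8, 120.2, 53.4]
tcp_rot: [3.141, 0.0, 0.183]
ft_force: [-1.3, 1.4, -1.9]
opening: 0.144
grip_force: 30.0
```

arm_command(
  rows=[
    [[-0.02,0,0.008],0],
    [[-0.02,0,0.01],0],
    [[-0.02,0,0.01],0],
    [[-0.02,0,0.01],0],
    [[-0.02,0,0.008],0],
  ],
)

```text
t: 16.45
eef_pos: [591.8, 116.1, 44.1]
tcp_rot: [3.141, -0.007, 0.183]
ft_force: [3.3, 1.7, 13.0]
opening: 0.151
grip_force: 30.0
```

arm_command(
  rows=[
    [[-0.012,0,0.008],0],
    [[-0.012,0,0.008],0],
    [[-0.008,0,0.008],0],
    [[-0.008,0,0.008],0],
    [[0,0,0.006],0],
  ],
)

```text
t: 16.95
eef_pos: [580.2, 114.0, 35.0]
tcp_rot: [3.141, -0.003, 0.183]
ft_force: [-10.2, 0.1, 30.3]
opening: 0.147
grip_force: 30.0
```

Run:
```python
from h import *
a,d=shot('side','s11');s=state();print(s['eef_pos'],s['ft_force'],s['t'])
C=cloud('side',d);m=(np.hypot(C[...,0]-640,C[...,1]-125)<40)&(C[...,2]>-10)&(C[...,2]<40)&(a.max(2)<110);print(m.sum(),C[m].round()[::4].tolist())
```

```text
[580.08829186 113.9853166   34.83651434] [-8.60873396 -1.91655469 26.17242386] 17.0
37 [[617.0, 100.0, -2.0], [615.0, 111.0, 3.0], [605.0, 111.0, 5.0], [611.0, 113.0, 2.0], [619.0, 120.0, 2.0], [605.0, 110.0, -1.0], [606.0, 114.0, -2.0], [611.0, 120.0, -2.0], [612.0, 131.0, 2.0], [602.0, 131.0, 5.0]]
```

arm_command(
  rows=[
    [[0,0,-0.004],0],
    [[0,0,-0.002],0],
    [[0,0,0],0],
    [[0,0,0],0],
    [[0,0,0],0],
  ],
)

```text
t: 17.5
eef_pos: [580.1, 114.0, 35.2]
tcp_rot: [3.141, -0.002, 0.183]
ft_force: [-3.2, -0.5, 10.5]
opening: 0.145
grip_force: 30.0
```

arm_command(
  rows=[
    [[0,0,0],0],
    [[0,0,0],0],
    [[0,0,0],0],
    [[0,0,0],0],
    [[0,0,0],0],
  ],
  claw=0.5,
)

```text
t: 18.0
eef_pos: [579.9, 113.9, 34.0]
tcp_rot: [3.141, 0.0, 0.183]
ft_force: [-0.6, -0.2, -0.4]
opening: 0.481
grip_force: 0.0
```

arm_command(
  rows=[
    [[0,0,-0.08],0],
    [[0,0,-0.16],0],
    [[0,0,-0.16],0],
    [[0,0,-0.16],0],
    [[0,0,0],0],
  ],
)

```text
t: 18.5
eef_pos: [581.9, 114.2, 179.2]
tcp_rot: [3.141, -0.008, 0.183]
ft_force: [0.1, -0.0, -0.8]
opening: 0.496
grip_force: 0.0
```

Run:
```python
from h import *
a,d=shot('side','s12');s=state();print(s['eef_pos'],s['ft_force'],s['t'],s['opening'])
cv2.imwrite('pics/s12c.png',cv2.resize(a[120:320,130:330][:,:,::-1],None,fx=3,fy=3,interpolation=cv2.INTER_CUBIC))
```

```text
[580.79361161 114.08615236 176.44734559] [ 0.18327632 -0.26642641 -0.09278858] 18.55 0.5004098397467956
```

View pics/s12c.png

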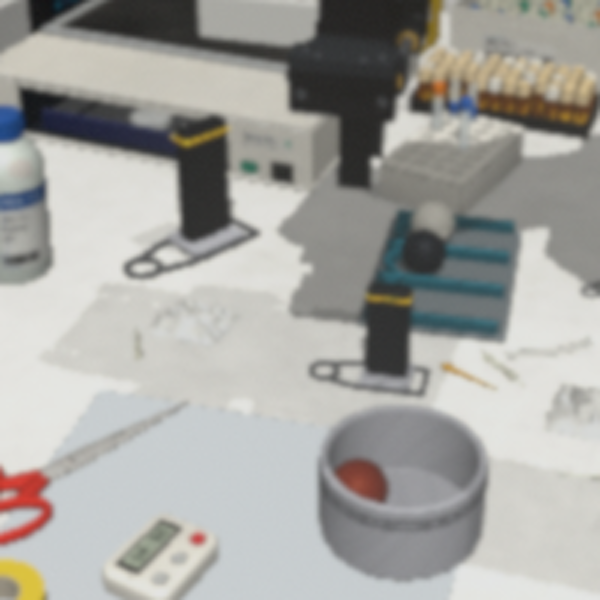

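The scoop stands upright and released on the bare worktop, at crop px (385,340). The brown ball is in the jar at (360,485), and the white and grey balls are still in the tray.

```bash
python3 -c "
from cell import env
print(env.job_done())"
```

```text
the job is handed in; nothing more can be done
None
```

The brown ball is in the jar, the white and grey balls are still in the tray, and the scoop stands upright and released on the bare worktop; the job was handed in at about 18.6 s, with no verdict returned.

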